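# Hold the snap ring open at the axle groove

### The arm

A 6-joint arm with a two-finger parallel gripper is mounted at the origin on the work surface. World frame = base frame: x ahead of the robot, y to its left, z up, the work surface at z = 0. Lengths are in m, angles in rad, forces in N, time in s.
With the tool pointing down it reaches from about 0.4 to 0.925 m from the base axis. Payload 12.5 kg.
Tool frame: the origin (TCP) lies at the very end of the fingers, on their centre line; the grasp point (between the pads) lies 19 mm behind it; z points along the fingers, y is the line along which they close (so a half turn about z gives the same grasp; the last joint's range is limited). The gripper opens to 95 mm and grips with 3 to 60 N. Pads are 20 mm wide; open, the fingers measure 119 mm over their backs; the gripper's body (75 mm by 180 mm) begins 59 mm behind the grasp point.
Start: joints at [1.087, 0.491, 1.559, -0, 1.092, -0.106], TCP at [0.231, 0.581, 0.215] pointing down, gripper open.
Joint ranges: [-3.1, 3.1], [-0.84, 2.19], [0.05, 2.79], [-1.13, 4.28], [0.06, 2.93], [-2.69, 2.69]. Speed limits (rad/s): [2.22, 2.22, 2.79, 3.14, 3.14, 3.14].

### API

Orientations are given as a rotation vector (axis times angle).
In Python, from rig import arm, read_camera, calibration, outline_of gives the robot as it stands. The module is installed in compiled form; this text tells all that it offers.
- The arm moves only by the tool apply_moves, never from a script. Its argument "moves" is one flat list of numbers, 7 for each row, row after row: the shift along the tool's x, y, z in mm, then the turn, a rotation vector about the tool's x, y, z in rad, then the opening, from 0 (shut) to 1 (fully open). In form: [tx, ty, tz, rx, ry, rz, fingers, tx, ty, tz, rx, ry, rz, fingers, ...]. A call has 1 to 8 rows; each row is the pose to reach, as a shift and turn from the pose commanded when the call began, along the tool's axes at that moment; what a row does not reach only later rows make up. A row lasts 1/8 s, in which the tool goes at most 62.5 mm and 10.7 degrees, less where a joint would pass 70% of its speed; a pose out of reach is approached as far as the arm can. A call with a gripper value outside its range is refused whole. The fingers move at their own pace and stop on an object; the grip force is fixed at half the most. Time passes only in rows, so rows that repeat a pose let the fingers close. It gives the time, the measured TCP pose, the force, the opening and the grip force at its end, in the units of the state.
- arm.sense(): the state, without advancing time (a new reading comes with each control period).
- read_camera(name): name is "side" or "top"; returns the picture (480x640x3 uint8, red, green, blue); there is no depth.
- calibration(name): a dict with "camera_matrix" (3x3 intrinsics, pixels), "R" (3x3) and "t" (3): a world point X has camera coordinates R X + t. Camera axes: x right, y down, z forward; pixel columns grow to the right and rows downward; lengths in m; the calibration is good to about 2 mm. A picture is of the moment at which its call begins. calibration takes no time and is no camera call.
- arm.finish_job(): hands the job in; it is judged then, once.
Trained networks look in the newest picture that a camera, given by its name, has taken for a name from the list of things; names that differ only in an ending like _2 or _b are one class to them, and where a whole thing is asked for, a point or a joint stands for the part that bears it (a point fixed in the world has none). Each returns a list of dicts, best first, with "p" (0 to 1); they miss things now and then, are a little off and sometimes report something else, mostly with a low value. They report only what shows in the picture. A call takes as long as a camera call. They do not tell look-alikes from the thing itself.
- outline_of(camera, target): "region" (480x640 bool, what is visible of it) and "centre" ([row, column] in pixels, amid what is visible of it).
The state is a dict: "t": time; "qpos": joint angles; "joint_vel": joint speeds; "effort": joint torques, N m; "position": TCP position; "eef_rot": TCP orientation; "ft_force": force on the tool from outside, world axes, zero at the start; "torque": the same for the moment, N m; "grip_width": finger opening in m; "grasp_force": force on a finger pad.
Only numpy, scipy, OpenCV 4.12 (cv2) and the standard library are available. Lean on these libraries where they do the work, as an engineer would, in place of code of your own. Each camera call takes 0.05 s, during which the arm holds its last target. There are 200 camera calls.

### The job

The armrest axle of the studio chair is being put back together on the steel worktop. First take the brush and sweep all three orange chunks of the old bushing off the grey bracket plate onto the worktop, touching them with nothing but the brush, and put the brush back down on the worktop. Then lift the snap-ring pliers out of their stand by the blue handles, squeeze them to spread the brass ring fully, slide the ring gently down over the axle stub until it is level with the groove, and finish there, holding the ring fully open around the groove without letting it rest on the bracket; leave the bottle, mug and ink jars where they are.

Things in the scene. Friction and masses are not known exactly. Their poses are not given: they have to be found in the camera images.
- bracket: Armrest bracket, fixed: grey plate 180 (x) x 140 (y) x 20 mm thick lying on the worktop, origin under its centre, x along the long side. An upright steel axle stub stands on it, 20 mm to -x and 36 mm to -y of the origin.
- groove (a point): Centre of the groove of the axle stub, on the stub's axis, 52 mm above the worktop. The stub: brass collar 36 mm in diameter up to 30 mm above the worktop, then a steel shaft 24 mm in diameter; groove 18 mm in diameter and 10 mm high (47 to 57 mm above the worktop, dark); then 24 mm diameter again up to the flat end, 76 mm above the worktop.
- brush_center (a point): Half-way up a stubby brush, 90 mm high, standing on its bristles; 45 mm above their ends. Stiff bristle block 24 (x) x 70 (y) x 22 mm high at the bottom, wooden back 28 x 74 x 12 mm, then a square upright wooden handle 26 x 26 mm, 34 to 90 mm above the bristle ends, on the centre line. z up, y along the bristles' width; it sweeps along its x. About 120 g.
- pliers_grip (a point): Point between the two blue handles of the snap-ring pliers at the height to grip, 45 mm above the pivot, 115 mm above the worktop in the stand. Handles stand apart along y: 50 mm over their outsides here at rest, 30 mm fully squeezed (parallel then); 16 mm wide along x, from 36 mm below to 29 mm above this point; at their tops 62 mm over the outsides at rest.
- clip_center (a point): Centre of the opening of the brass snap ring on the pins of the pliers' tips: 19.5 mm along +x of the pliers' frame and 95 mm below pliers_grip, fixed to the pliers' middle; 20 mm above the worktop in the stand. Ring level, 4 mm thick; opening 29 mm across when fully spread (outside 38 mm), 19 mm at rest, too small for the stub. Lugs below the pliers' axis.
- clip_spread (a joint): How far the pliers are squeezed and the ring spread: 0 at rest, 0.22 rad at full spread, a firm stop. A spring pushes back, about 9 N on each handle at full spread.
- pliers: The pliers with the ring, 244 g, upright, tips down; they lift straight up out of the stand. Origin at the pivot, z up to the handles, y the line between the handles. A red guard plate 24 (x) x 76 (y) x 8 mm at the pivot rests on the stand.
- stand: Fixed fork stand of the pliers: base 100 mm square, two aluminium cheeks 56 mm apart inside, 78 mm high, the pliers between them; origin on the worktop below the pivot.
- brush: The brush: origin at the centre of the bristle ends.
- chunk0_center (a point): Centre of an orange plastic chunk of old bushing, 18 x 16 x 14 mm, about 15 g, loose on the bracket plate, all of them in a lane at +16 to +46 mm in the bracket's y and -40 to +60 mm in its x.
- chunk0: The same chunk; origin under its centre.
- chunk1_center (a point): Centre of an orange plastic chunk of old bushing, 22 x 14 x 14 mm, about 15 g, loose on the bracket plate, all of them in a lane at +16 to +46 mm in the bracket's y and -40 to +60 mm in its x.
- chunk1: The same chunk; origin under its centre.
- chunk2_center (a point): Centre of an orange plastic chunk of old bushing, 16 x 16 x 16 mm, about 15 g, loose on the bracket plate, all of them in a lane at +16 to +46 mm in the bracket's y and -40 to +60 mm in its x.
- chunk2: The same chunk; origin under its centre.
- squeeze: White squeeze bottle, 54 mm in diameter, 120 mm high, origin at its foot; leave alone.
- mug: Black mug, 84 mm in diameter, 80 mm high, origin at its foot; leave alone.
- ink0: Small red ink jar with black cap, 34 mm in diameter, 50 mm high, origin at its foot; leave alone.
- ink1: Small blue ink jar with black cap, 34 mm in diameter, 50 mm high, origin at its foot; leave alone.
Not all that is in view belongs to the job. What is shaped like the brush but green or turquoise is not meant. Of the things that look like the bracket, take the one that is nearest to the robot's base at the start.

How it is judged:
By the outcome, as a careful person would: the job done as asked, in the order asked, and still so for the second after the job is handed in, while the arm keeps its last pose, push and grip.
It also fails if it takes over 72 s, if anything falls off the work surface, if the arm or the gripper's body presses on something with over 40 N, if the wrist force passes 120 N, or if a joint passes its speed limit or range.

## Working session

There is one attempt and no reset: what is moved stays moved. The work goes in short steps, Python scripts to look and compute and a tool call to move; the robot and the scene stay as the last step left them, time stands still between calls to the robot, and variables do not carry over. Pictures are saved under pics/ and viewed, at most 10 in all, crops included, and the job is handed in when it is done.

Besides the shell and the picture viewer there is one more tool, called after "Call:" in YAML: its name, and indented under it one key for each argument. apply_moves: Moves the arm, as the interface text tells. Its arguments: {"type":"object","properties":{"moves":{"type":"array"}},"required":["moves"]}

```bash
mkdir -p pics; python3 - <<'E'
from rig import arm, read_camera, calibration, outline_of
import cv2,numpy as np
for n in("side","top"):
    im=read_camera(n); cv2.imwrite(f"pics/{n}0.png",im[...,::-1])
    c=calibration(n); print(n,c["camera_matrix"].round(1).tolist(),(-c["R"].T@c["t"]).round(3),c["R"].round(2).tolist())
    for k in["bracket","brush","pliers","chunk0","chunk1","chunk2","stand","pliers_grip","clip_center","groove","brush_center"]:
        try: print(k,[(round(d["p"],2),np.round(d["centre"]).tolist(),int(d["region"].sum())) for d in outline_of(n,k)])
        except Exception as e: print(k,e)
s=arm.sense();print(s)
E
```

```text
side [[466.1, 0.0, 327.2], [0.0, 466.1, 235.8], [0.0, 0.0, 1.0]] [0.358 0.782 0.757] [[-0.96, -0.28, 0.01], [-0.17, 0.59, -0.79], [0.21, -0.76, -0.61]]
bracket [(0.93, [267.0, 350.0], 3348), (0.77, [158.0, 369.0], 1445), (0.74, [446.0, 182.0], 7505)]
brush [(0.72, [180.0, 416.0], 575), (0.7, [183.0, 343.0], 481), (0.54, [192.0, 384.0], 370)]
pliers [(0.62, [365.0, 339.0], 862)]
chunk0 [(0.64, [272.0, 316.0], 56), (0.39, [271.0, 336.0], 70)]
chunk1 [(0.64, [272.0, 316.0], 56), (0.39, [271.0, 336.0], 70)]
chunk2 [(0.64, [272.0, 316.0], 56), (0.39, [271.0, 336.0], 70)]
stand [(0.96, [391.0, 338.0], 2473)]
pliers_grip [(0.61, [362.0, 340.0], 887)]
clip_center [(0.97, [362.0, 339.0], 900)]
groove [(0.96, [267.0, 345.0], 3415), (0.81, [160.0, 370.0], 1413), (0.62, [452.0, 184.0], 7481)]
brush_center [(0.8, [186.0, 415.0], 516), (0.79, [188.0, 344.0], 507), (0.56, [196.0, 379.0], 345), (0.46, [323.0, 239.0], 2217)]
top [[485.9, 0.0, 320.5], [0.0, 485.9, 235.2], [0.0, 0.0, 1.0]] [ 0.462 -0.031  1.333] [[0.03, -1.0, 0.02], [-0.99, -0.03, -0.1], [0.1, -0.02, -0.99]]
bracket [(0.87, [258.0, 312
[... 910 characters left out ...]
, 44)]
{'t': 1.2, 'qpos': array([ 1.08743214e+00,  4.90940504e-01,  1.55890130e+00,  1.41586365e-05,
        1.09169606e+00, -1.05606155e-01]), 'joint_vel': array([ 2.04927527e-03, -1.29170621e-03, -5.88942726e-04, -2.54480477e-05,
       -5.36237509e-04,  5.34030441e-04]), 'effort': array([-1.68905804e-03, -6.12495947e+01, -2.58418036e+01,  6.92003919e-02,
        4.46220953e-02, -3.25696590e-05]), 'position': array([0.23051155, 0.58095877, 0.21463532]), 'eef_rot': array([5.89868380e-01, 3.08571472e+00, 8.80875842e-05]), 'ft_force': array([ 1.61590875, -0.1837535 ,  0.16980773]), 'torque': array([ 0.00417719,  0.03343052, -0.04557301]), 'grasp_force': 0.0, 'grip_width': 0.09544960477283926}
```

View pics/top0.png

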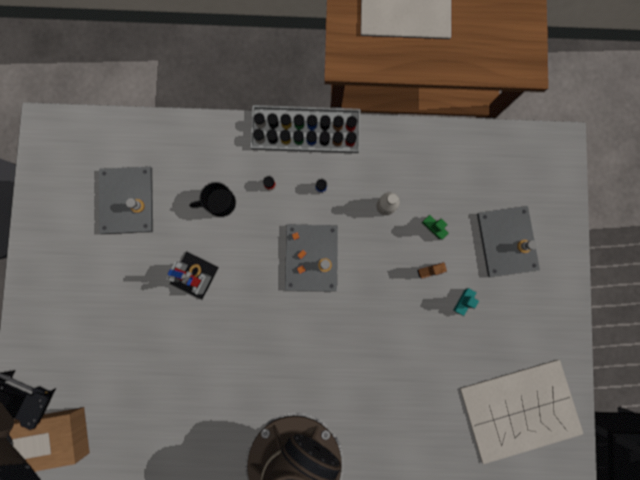

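View pics/side0.png

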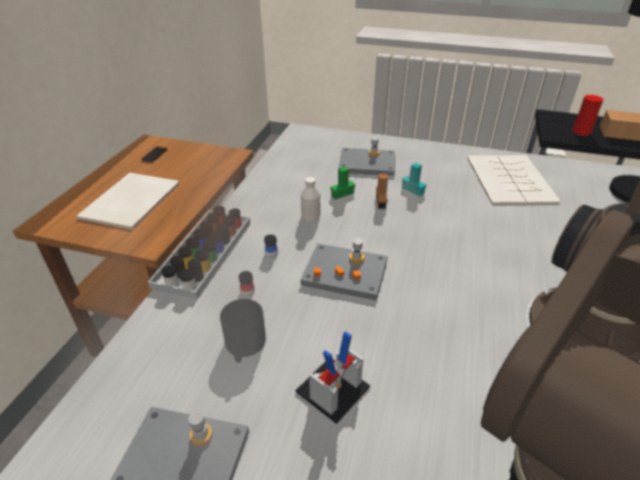

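The top view shows the mid bracket with three orange chunks at (col 312, row 258), the pliers at (187, 275) and the candidate brushes: wood (432, 270), green (436, 227) and turquoise (466, 301). The bracket look-alikes are at (124, 200) and (507, 243). The middle bracket is nearest to the base (~(293, 450)), so I choose that one and the wooden brush. I'll check this in one close crop mosaic.

```bash
python3 - <<'E'
import cv2,numpy as np
t=cv2.imread("pics/top0.png");s=cv2.imread("pics/side0.png")
def c(im,r,k,h,w):return cv2.resize(im[r-h//2:r+h//2,k-w//2:k+w//2],(266,300),interpolation=cv2.INTER_CUBIC)
A=np.hstack([c(t,258,312,90,80),c(t,272,192,72,64),c(t,265,432,72,64)])
B=np.hstack([c(s,268,345,104,92),c(s,375,335,104,92),c(s,188,382,72,64)])
cv2.imwrite("pics/mos.png",np.vstack([A,B]))
E
```

```text
(no output)
```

View pics/mos.png

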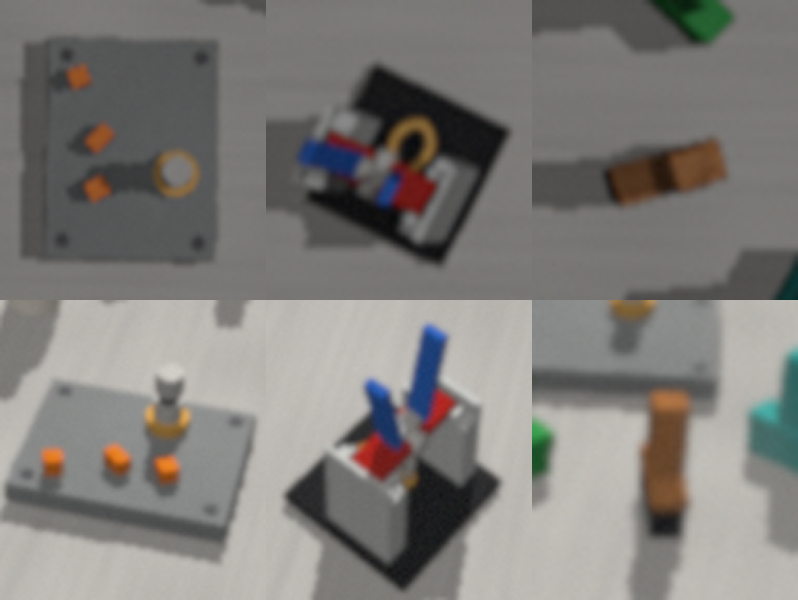

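```bash
cat > h.py <<'E'
import cv2,numpy as np
from scipy.optimize import minimize
from scipy.spatial.transform import Rotation as Ro
from rig import arm, read_camera, calibration, outline_of
CAL={n:calibration(n) for n in("side","top")}
def proj(n,P):
    c=CAL[n];q=(c["R"]@np.atleast_2d(P).T).T+c["t"];return (q[:,:2]/q[:,2:])@np.diag([c["camera_matrix"][0,0]]*2)+c["camera_matrix"][:2,2]
def ray(n,uv,z):
    c=CAL[n];d=c["R"].T@np.linalg.inv(c["camera_matrix"])@[*uv,1];o=-c["R"].T@c["t"];return o+d*(z-o[2])/d[2]
def box(x0,x1,y0,y1,z0,z1):return np.array([[x,y,z] for x in(x0,x1) for y in(y0,y1) for z in(z0,z1)])/1e3
def cyl(x,y,r,z0,z1):
    a=np.linspace(0,2*np.pi,24);return np.array([[x+r*np.cos(t),y+r*np.sin(t),z] for t in a for z in(z0,z1)])/1e3
def place(P,x,y,yaw,z=0):return P@Ro.from_euler('z',yaw).as_matrix().T+[x,y,z]
S=4
def render(n,parts,pose,z=0):
    m=np.zeros((480*S,640*S),np.uint8)
    for P in parts:
        uv=(proj(n,place(P,*pose,z))+.5)*S-.5
        cv2.fillConvexPoly(m,cv2.convexHull(np.round(uv*16).astype(np.int32)),255,shift=4)
    return cv2.resize(m,(640,480),interpolation=cv2.INTER_AREA)/255.
def fit(parts,masks,p0,z=0,hide={}):
    def cost(p):
        pose=(p[0]/1e3,p[1]/1e3,p[2]/100);c=0
        for n,m in masks.items():
            r=render(n,parts,pose,z)
            if n in hide:r=r*(1-hide[n])
            c+=1-np.minimum(r,m).sum()/np.maximum(r,m).sum()
        return c/len(masks)
    v=np.array([p0[0]*1e3,p0[1]*1e3,p0[2]*100])
    s=minimize(cost,v,method="Nelder-Mead",options=dict(initial_simplex=[v,v+[8,0,0],v+[0,8,0],v+[0,0,12]],xatol=.05,fatol=1e-5))
    return s.x[0]/1e3,s.x[1]/1e3,s.x[2]/100,s.fun
def near(m,rc,r):
    o=np.zeros_like(m);a,b=map(int,rc);o[a-r:a+r,b-r:b+r]=m[a-r:a+r,b-r:b+r];return o
def hsv(im):return cv2.cvtColor(im,cv2.COLOR_RGB2HSV).astype(int)
def rng(h,a,b,s,v):return ((h[...,0]>=a)&(h[...,0]<=b)&(h[...,1]>=s)&(h[...,2]>=v)).astype(float)
BRUSH=[box(-12,12,-35,35,0,22),box(-14,14,-37,37,22,34),box(-13,13,-13,13,34,90)]
WOOD=BRUSH[1:]
PLATE=[box(-90,90,-70,70,0,20)]
STUB=[cyl(-20,-36,18,20,30),cyl(-20,-36,12,30,76)]
def go(pos,yaw):
    "shift in tool axes (mm) and turn to reach a pointing-down pose with closing line at yaw (mod pi)"
    s=arm.sense();R=Ro.from_rotvec(s["eef_rot"]);y=R.as_matrix()[:,1];cur=np.arctan2(y[1],y[0])
    d=(yaw-cur+np.pi/2)%np.pi-np.pi/2
    y1=np.array([np.cos(cur+d),np.sin(cur+d),0]);z1=np.array([0,0,-1.]);Rt=np.c_[np.cross(y1,z1),y1,z1]
    rel=(R.inv()*Ro.from_matrix(Rt)).as_rotvec()
    print("t",round(s["t"],2),"tcp",s["position"].round(4),"yaw",round(cur,3),"shift",(R.inv().apply(np.array(pos)-s["position"])*1e3).round(1),"turn",rel.round(3),"alt half-turn:",round(d-np.sign(d)*np.pi,3),"q6",s["qpos"][5].round(2),"F",s["ft_force"].round(1))
E
python3 - <<'E'
from h import *
I={n:cv2.imread(f"pics/{n}0.png")[...,::-1].copy() for n in CAL};H={n:hsv(I[n]) for n in CAL}
# networks' bracket regions
out={}
for n,rc in(("top",(258,312)),("side",(267,350))):
    read_camera(n)
    for d in outline_of(n,"bracket"):
        if np.hypot(*(np.array(d["centre"])-rc))<20:
            out[n]=d["region"].astype(float);break
print("plate0",ray("top",(312,258),.02),ray("side",(345,272),.02))
p0=ray("top",(312,258),.02)
for k in(["top"],["side"],["top","side"]):print("bracket",k,np.round(fit(PLATE+STUB,{n:out[n] for n in k},(p0[0],p0[1],0.03)),4))
# brush
bm={"top":near(rng(H["top"],3,16,90,30),(270,432),22),"side":near(rng(H["side"],3,16,90,30),(188,382),22)}
print({n:m.sum() for n,m in bm.items()})
p0=ray("top",(431,270),.05)
for k in(["top"],["side"],["top","side"]):print("brush",k,np.round(fit(WOOD,{n:bm[n] for n in k},(p0[0],p0[1],.2)),4))
# blue handles
B=[]
for n,rc in(("top",(272,190)),("side",(362,340))):
    m=near(rng(H[n],105,125,120,40),rc,40);k,l,st,ce=cv2.connectedComponentsWithStats(m.astype(np.uint8));print(n,"blue",st[1:,4],ce[1:].round(1).tolist())
# orange chunks, brass
for n,rc in(("top",(258,312)),("side",(268,345))):
    m=near(rng(H[n],3,16,150,60),rc,45);k,l,st,ce=cv2.connectedComponentsWithStats(m.astype(np.uint8))
    for i in range(1,k):
        if st[i,4]>8:print(n,"chunk",st[i,4],ce[i].round(1),ray(n,ce[i],.028).round(4))
E
```

```text
plate0 [ 0.53785918 -0.02988075  0.02      ] [ 0.53653355 -0.0087937   0.02      ]
bracket ['top'] [ 0.5391 -0.0284  0.0146  0.0798]
bracket ['side'] [ 0.5414 -0.0284  0.0081  0.0697]
bracket ['top', 'side'] [ 0.5407 -0.0283  0.0163  0.0791]
{'top': np.float64(249.0), 'side': np.float64(252.0)}
brush ['top'] [ 0.5147 -0.3537  0.2257  0.1999]
brush ['side'] [ 0.5169 -0.351   0.1533  0.1815]
brush ['top', 'side'] [ 0.5157 -0.3525  0.1937  0.2051]
top blue [73 25] [[174.6, 273.5], [188.9, 281.6]]
side blue [195 123] [[344.2, 347.1], [328.9, 361.7]]
top chunk 27 [295.3 235.7] [0.5963 0.0172 0.028 ]
top chunk 35 [301.1 254.1] [ 5.471e-01 -3.000e-04  2.800e-02]
top chunk 35 [300.9 269.1] [ 0.5067 -0.001   0.028 ]
side chunk 50 [339.1 271. ] [5.486e-01 3.000e-04 2.800e-02]
side chunk 42 [316.7 271.5] [0.598  0.0167 0.028 ]
side chunk 52 [356.1 274.1] [ 5.082e-01 -4.000e-04  2.800e-02]
```

The crops confirm the choice: brown wooden brush (432, 270), the middle bracket with three chunks, and the pliers with blue handles and brass ring in the black stand. Next is the pliers pose and the first reach.

```bash
python3 - <<'E'
from h import *
I={n:cv2.imread(f"pics/{n}0.png")[...,::-1].copy() for n in CAL};H={n:hsv(I[n]) for n in CAL}
m={"top":near(rng(H["top"],105,125,120,40),(272,190),40),"side":near(rng(H["side"],105,125,120,40),(362,340),40)}
def handle(s,th=10):
    P=[]
    for z,o in((79,17.5),(144,31)):
        for x in(-8,8):
            for y in(o-th,o):P.append([x,s*y,z])
    return np.array(P)/1e3
p0=ray("top",(184,277),.11);print(p0)
for th in(8,12):
  for k in(["top"],["side"],["top","side"]):print(th,k,np.round(fit([handle(1,th),handle(-1,th)],{n:m[n] for n in k},(p0[0],p0[1],-.5)),4))
# base (dark) corner-based
for n,rc in(("top",(275,192)),("side",(390,335))):
    h=H[n];d=near((h[...,2]<45).astype(float),rc,34)
    k,l,st,ce=cv2.connectedComponentsWithStats(d.astype(np.uint8));i=1+st[1:,4].argmax()
    r=cv2.minAreaRect(cv2.findContours((l==i).astype(np.uint8),0,1)[0][0]);print(n,st[i,4],r, [ray(n,q,.003).round(3)[:2].tolist() for q in cv2.boxPoints(r)])
    b=near(rng(h,15,28,110,60),rc,30);yy,xx=np.nonzero(b);print("brass",n,len(yy),xx.min(),xx.max(),yy.min(),yy.max(),ray(n,((xx.min()+xx.max())/2,(yy.min()+yy.max())/2),.02).round(4))
for k,t in(("ink0",(268,183)),("ink1",(320,185)),("bottle",(389,205)),("mug",(217,200)),("green",(436,227)),("turq",(466,301))):print(k,ray("top",t,.04).round(3))
go((.516,-.352,.2),.19);go((.516,-.352,.2),.19+np.pi/2)
E
```

```text
[0.47542175 0.28789514 0.11      ]
8 ['top'] [ 0.4741  0.2925 -0.4532  0.3495]
8 ['side'] [ 0.4772  0.2931 -0.596   0.433 ]
8 ['top', 'side'] [ 0.4753  0.2922 -0.4767  0.4065]
12 ['top'] [ 0.474   0.2909 -0.483   0.4542]
12 ['side'] [ 0.478   0.2936 -0.7768  0.5264]
12 ['top', 'side'] [ 0.4747  0.291  -0.4862  0.5034]
top 542 ((193.6000213623047, 275.3000183105469), (35.32987594604492, 35.77708435058594), 26.56505012512207) [[0.458, 0.353], [0.546, 0.315], [0.506, 0.227], [0.418, 0.265]]
brass top 81 189 201 264 276 [0.496  0.2831 0.02  ]
side 684 ((331.5122375488281, 390.1097717285156), (50.2879524230957, 44.821868896484375), 38.65980529785156) [[0.543, 0.314], [0.516, 0.224], [0.426, 0.272], [0.458, 0.354]]
brass side 15 337 341 383 387 [0.4717 0.2902 0.02  ]
ink0 [0.736 0.095 0.04 ]
ink1 [ 0.735 -0.045  0.04 ]
bottle [ 0.686 -0.233  0.04 ]
mug [0.685 0.23  0.04 ]
green [ 0.63  -0.361  0.04 ]
turq [ 0.435 -0.442  0.04 ]
t 1.4 tcp [0.2305 0.5809 0.2147] yaw 1.193 shift [-609.5 -761.8   14.6] turn [ 0.    -0.     1.003] alt half-turn: 2.139 q6 -0.11 F [ 0.1 -1.1  0.4]
t 1.4 tcp [0.2305 0.5809 0.2147] yaw 1.193 shift [-609.5 -761.8   14.6] turn [ 0.     0.    -0.568] alt half-turn: -2.574 q6 -0.11 F [ 0.1 -1.1  0.4]
```

Call:
apply_moves:
  moves: [-610,-762,0,0,0,1.0,0.7,-610,-762,0,0,0,1.0,0.7,-610,-762,0,0,0,1.0,0.7,-610,-762,0,0,0,1.0,0.7,-610,-762,0,0,0,1.0,0.7,-610,-762,0,0,0,1.0,0.7,-610,-762,0,0,0,1.0,0.7,-610,-762,0,0,0,1.0,0.7]

```text
t: 2.4
position: [0.3774, 0.101, 0.215]
eef_rot: [1.996, 2.425, 0.001]
ft_force: [0.4, 0.2, -0.1]
grip_width: 0.0668
grasp_force: 0.0
```

```bash
python3 -c "
from h import *
go((.5157,-.3525,.15),.19)"
```

```text
t 2.4 tcp [0.3774 0.101  0.215 ] yaw 0.193 shift [-471.6   48.6   65.1] turn [0.001 0.    0.003] alt half-turn: 3.138 q6 -0.1 F [ 0.4  0.2 -0.1]
```

Call:
apply_moves:
  moves: [-472,49,20,0,0,0,0.7,-472,49,20,0,0,0,0.7,-472,49,20,0,0,0,0.7,-472,49,20,0,0,0,0.7,-472,49,40,0,0,0,0.7,-472,49,50,0,0,0,0.7,-472,49,65,0,0,0,0.7,-472,49,65,0,0,0,0.7]

```text
t: 3.4
position: [0.5158, -0.3534, 0.1486]
eef_rot: [-1.998, -2.424, -0.0]
ft_force: [0.2, 0.7, 0.1]
grip_width: 0.0664
grasp_force: 0.0
```

```bash
python3 - <<'E'
from h import *
a=read_camera("top");b=read_camera("side")
A=a[215:335,380:500];B=b[100:260,300:460]
cv2.imwrite("pics/m1.png",np.hstack([cv2.resize(A,(400,400)),cv2.resize(B,(400,400))])[...,::-1])
go((.5157,-.3525,.044),.19)
E
```

```text
t 3.5 tcp [ 0.5156 -0.3543  0.1474] yaw 0.19 shift [  1.6   0.5 103.4] turn [-0.001 -0.001  0.   ] alt half-turn: 3.141 q6 -0.9 F [-0.2  0.5  0.9]
```

View pics/m1.png

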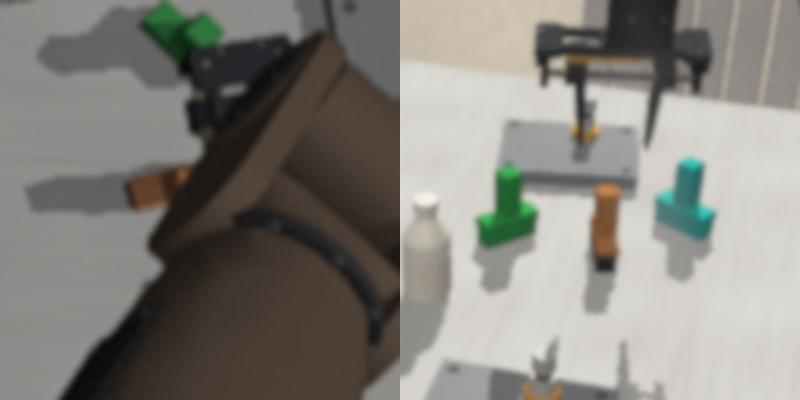

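The crop shows the open fingers straddling the brown brush (side crop ~(607, 230)), with green and turquoise to either side. Now descend and grip.

Call:
apply_moves:
  moves: [1,0,50,0,0,0,0.7,1,0,85,0,0,0,0.7,1,0,103,0,0,0,0.7,1,0,103,0,0,0,0.15,1,0,103,0,0,0,0.0,1,0,103,0,0,0,0.0,1,0,103,0,0,0,0.0,1,0,103,0,0,0,0.0]

```text
t: 4.5
position: [0.5156, -0.3501, 0.0472]
eef_rot: [1.996, 2.425, 0.0]
ft_force: [-1.6, 0.5, 3.6]
grip_width: 0.027
grasp_force: 29.2
```

```bash
python3 -c "
from h import *
b=np.array([.540,-.0283]);R=Ro.from_euler('z',.0146).as_matrix()[:2,:2];s=b+R@[-.072,.033];e=b+R@[.112,.033];print(s,e)
go((*s,.13),.0146);print(arm.sense()['grip_width'],arm.sense()['grasp_force'])"
```

```text
[0.46752589 0.00364532] [0.65150628 0.00633162]
t 4.5 tcp [ 0.5156 -0.3501  0.0472] yaw 0.193 shift [356.3  20.8 -83. ] turn [0.001 0.001 0.179] alt half-turn: 2.963 q6 -0.9 F [-1.6  0.5  3.6]
0.026972375203061057 29.192938094493
```

Call:
apply_moves:
  moves: [0,0,-55,0,0,0,0,0,0,-83,0,0,0.05,0,356,21,-83,0,0,0.179,0,356,21,-83,0,0,0.179,0,356,21,-83,0,0,0.179,0,356,21,-83,0,0,0.179,0,356,21,-83,0,0,0.179,0,356,21,-83,0,0,0.179,0]

```text
t: 5.5
position: [0.4669, 0.0057, 0.1298]
eef_rot: [-2.205, -2.238, -0.0]
ft_force: [0.7, -0.4, -0.5]
grip_width: 0.0269
grasp_force: 29.1
```

```bash
python3 - <<'E'
from h import *
a=read_camera("top");b=read_camera("side")
cv2.imwrite("pics/m2.png",np.hstack([cv2.resize(a[200:320,250:370],(400,400)),cv2.resize(b[170:310,280:420],(400,400))])[...,::-1])
go((.4675,.0036,.068),.0146);print(arm.sense()['grip_width'])
m=near(rng(hsv(b),3,16,90,30),(220,350),70)
E
```

```text
t 5.6 tcp [0.4667 0.0067 0.1298] yaw 0.018 shift [-3.1  0.8 61.8] turn [-0.001 -0.001  0.003] alt half-turn: 3.138 q6 -0.15 F [ 0.  -0.9 -1.6]
0.02709701492266181
```

View pics/m2.png

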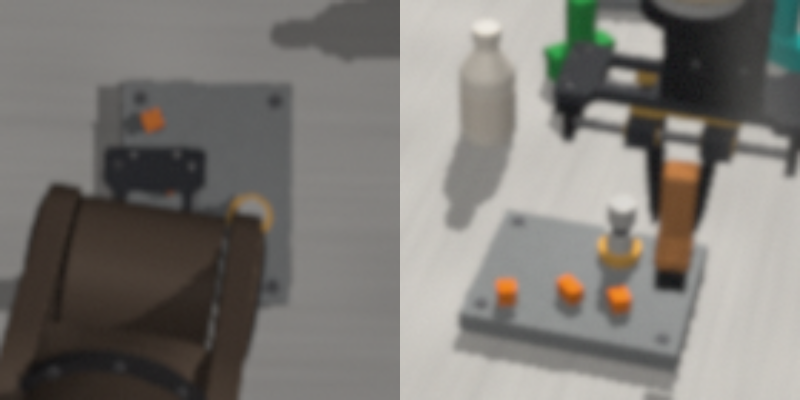

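The picture shows the brush held upright over the -x end of the plate, behind the three chunks. Now lower it.

Call:
apply_moves:
  moves: [-3,0,30,0,0,0,0,-3,0,50,0,0,0,0,-3,0,57,0,0,0,0,-3,0,60,0,0,0,0,-3,0,60,0,0,0,0]

```text
t: 6.22
position: [0.468, 0.0002, 0.07]
eef_rot: [2.206, 2.236, 0.001]
ft_force: [0.5, -0.9, -1.0]
grip_width: 0.0274
grasp_force: 29.1
```

```bash
python3 - <<'E'
from h import *
b=read_camera("side")
m=rng(hsv(b),3,16,90,30)
s=arm.sense();x=s["position"][0];print(s["position"].round(4),s["ft_force"].round(1))
m=near(m,proj("side",[x,s["position"][1],.08])[0][::-1],30)
m[:, :]=m
k,l,st,ce=cv2.connectedComponentsWithStats(m.astype(np.uint8));i=1+st[1:,4].argmax();m=(l==i).astype(float);print(st[i])
def cost(v):
    r=render("side",WOOD,(x,v[0]/1e3,.018),v[1]/1e3);return 1-np.minimum(r,m).sum()/np.maximum(r,m).sum()
o=minimize(cost,[5,20],method="Nelder-Mead",options=dict(initial_simplex=[[5,20],[12,20],[5,27]]));print(o.x,o.fun)
cv2.imwrite("pics/m3.png",cv2.resize(b[200:310,290:400],(600,600))[...,::-1])
E
```

```text
[4.681e-01 3.000e-04 7.010e-02] [-0.6 -0.4 -2.2]
[368 246  15  38 453]
[-2.43006533 21.19036353] 0.17317911618327209
```

View pics/m3.png

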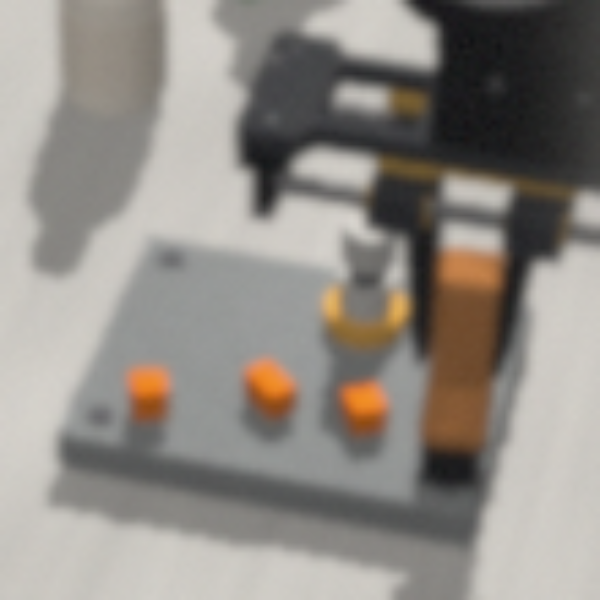

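The side crop shows the brush just above the plate at its -x end, clear of the three chunks in front. Sweep +x.

Call:
apply_moves:
  moves: [4,5,0,0,0,0,0,4,15,0,0,0,0,0,4,26,0,0,0,0,0,4,37,0,0,0,0,0,4,48,0,0,0,0,0,4,59,0,0,0,0,0,4,70,0,0,0,0,0,4,81,0,0,0,0,0]

```text
t: 7.28
position: [0.5494, 0.0056, 0.0696]
eef_rot: [-2.206, -2.237, -0.0]
ft_force: [-0.7, -0.9, -1.1]
grip_width: 0.0269
grasp_force: 29.1
```

Call:
apply_moves:
  moves: [0,10,0,0,0,0,0,0,20,0,0,0,0,0,0,30,0,0,0,0,0,0,40,0,0,0,0,0,0,50,0,0,0,0,0,0,60,0,0,0,0,0,0,70,0,0,0,0,0,0,80,0,0,0,0,0]

```text
t: 8.28
position: [0.6294, 0.0067, 0.0696]
eef_rot: [-2.206, -2.237, -0.0]
ft_force: [0.4, 0.1, -0.9]
grip_width: 0.027
grasp_force: 29.1
```

Call:
apply_moves:
  moves: [0,8,0,0,0,0,0,0,17,0,0,0,0,0,0,26,0,0,0,0,0,0,34,0,0,0,0,0,0,34,0,0,0,0,0]

```text
t: 8.9
position: [0.6631, 0.0072, 0.0695]
eef_rot: [2.206, 2.237, 0.0]
ft_force: [0.1, 0.5, -2.0]
grip_width: 0.0271
grasp_force: 29.1
```

```bash
python3 - <<'E'
from h import *
a=read_camera("top");b=read_camera("side")
cv2.imwrite("pics/m4.png",np.hstack([cv2.resize(a[160:300,240:380],(400,400)),cv2.resize(b[170:310,250:390],(400,400))])[...,::-1])
go((.5156,-.3501,.13),.19)
E
```

```text
t 9.0 tcp [0.6625 0.0072 0.0695] yaw 0.014 shift [-355.2 -152.   -60.5] turn [-0.    -0.    -0.176] alt half-turn: -2.966 q6 -0.1 F [ 0.5  0.7 -1. ]
```

View pics/m4.png

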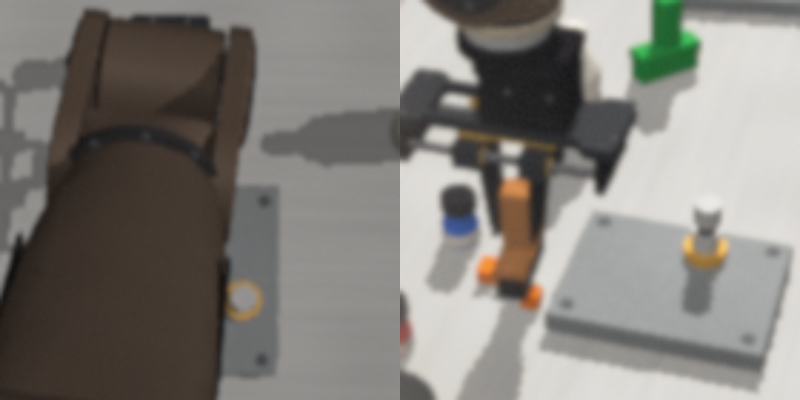

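The plate is empty in the side view, with chunks beside and beneath the brush off the +x edge. Lift and return the brush.

Call:
apply_moves:
  moves: [0,0,-50,0,0,0,0,0,0,-90,0,0,0,0,-355,-152,-90,0,0,-0.176,0,-355,-152,-90,0,0,-0.176,0,-355,-152,-90,0,0,-0.176,0,-355,-152,-90,0,0,-0.176,0,-355,-152,-90,0,0,-0.176,0,-355,-152,-90,0,0,-0.176,0]

```text
t: 10.0
position: [0.5188, -0.3412, 0.1599]
eef_rot: [2.001, 2.422, 0.0]
ft_force: [0.9, 0.6, -1.7]
grip_width: 0.0272
grasp_force: 29.1
```

```bash
python3 - <<'E'
from h import *
go((.5156,-.3501,.049),.19)
im={n:read_camera(n) for n in CAL}
for n in CAL:
    h=hsv(im[n]);c=proj(n,[.62,0,.02])[0]
    m=near(rng(h,3,16,150,60),c[::-1],60);k,l,st,ce=cv2.connectedComponentsWithStats(m.astype(np.uint8))
    for i in range(1,k):
        if st[i,4]>8:print(n,"chunk",st[i,4],ce[i].round(1),ray(n,ce[i],.007).round(4))
print([proj(n,[.63,-.028,.02]).round() for n in CAL])
E
```

```text
t 10.0 tcp [ 0.5188 -0.3412  0.1599] yaw 0.19 shift [ -8.1  -4.8 110.9] turn [0. 0. 0.] alt half-turn: 3.142 q6 -0.88 F [ 0.9  0.6 -1.7]
side chunk 74 [283.3 265. ] [ 0.6893 -0.0049  0.007 ]
side chunk 32 [295.5 273.1] [0.6515 0.0142 0.007 ]
top chunk 53 [304.7 203.3] [ 0.6892 -0.005   0.007 ]
top chunk 17 [296.5 217.4] [0.6492 0.0162 0.007 ]
[array([[309., 259.]]), array([[312., 224.]])]
```

Chunks all lie on the worktop past the plate edge (x 0.65–0.69, plate edge 0.63; both cameras agree). Put the brush down.

Call:
apply_moves:
  moves: [0,0,50,0,0,0,0,0,0,90,0,0,0,0,0,0,106,0,0,0,0,0,0,110,0,0,0,0,0,0,112,0,0,0,0,0,0,112,0,0,0,0]

```text
t: 10.85
position: [0.5204, -0.3398, 0.0487]
eef_rot: [1.999, 2.421, 0.0]
ft_force: [0.7, 0.2, -0.9]
grip_width: 0.0271
grasp_force: 29.1
```

Call:
apply_moves:
  moves: [0,0,1,0,0,0,0,0,0,2,0,0,0,0,0,0,2,0,0,0,0.3,0,0,2,0,0,0,0.6,0,0,2,0,0,0,0.6,0,0,-50,0,0,0,0.6,0,0,-110,0,0,0,0.6,0,0,-150,0,0,0,0.6]

```text
t: 11.85
position: [0.5202, -0.3398, 0.2003]
eef_rot: [1.999, 2.421, 0.0]
ft_force: [0.3, -0.1, 0.1]
grip_width: 0.0573
grasp_force: 0.0
```

```bash
python3 - <<'E'
from h import *
im=read_camera("side");bm=near(rng(hsv(im),3,16,90,30),(188,382),24)
print("brush",bm.sum(),np.round(fit(WOOD,{"side":bm},(.516,-.342,.19)),4))
go((.478,.2915,.22),-.45+np.pi/2)
E
```

```text
brush 245.0 [ 0.5218 -0.3425  0.1578  0.1988]
t 11.9 tcp [ 0.5214 -0.3407  0.205 ] yaw 0.19 shift [628.9  76.9 -18.5] turn [ 0.002  0.008 -0.931] alt half-turn: -2.211 q6 -0.87 F [-0.9  0.2  4.4]
```

Call:
apply_moves:
  moves: [629,77,-18,0,0,-0.93,0.9,629,77,-18,0,0,-0.93,0.9,629,77,-18,0,0,-0.93,0.9,629,77,-18,0,0,-0.93,0.9,629,77,-18,0,0,-0.93,0.9,629,77,-18,0,0,-0.93,0.9,629,77,-18,0,0,-0.93,0.9,629,77,-18,0,0,-0.93,0.9]

```text
t: 12.9
position: [0.4855, 0.161, 0.2118]
eef_rot: [0.702, 3.062, 0.0]
ft_force: [0.9, -0.8, -0.7]
grip_width: 0.0856
grasp_force: 0.0
```

```bash
python3 - <<'E'
from h import *
im={n:read_camera(n) for n in CAL}
# refine stub from top pic while arm is away (collar brass ring)
for n in CAL:
    h=hsv(im[n]);c=proj(n,[.52,-.064,.03])[0]
    b=near(rng(h,14,28,110,60),c[::-1],14);print(n,c.round(1),"brass px",b.sum(),[proj(n,[.52,-.064,.076]).round(1)])
    cv2.imwrite(f"pics/stub_{n}.png",im[n][...,::-1])
go((.478,.2915,.2),-.45+np.pi/2)
E
```

```text
side [357.4 255.4] brass px 85.0 [array([[358.3, 240.4]])]
top [324.5 264.8] brass px 37.0 [array([[325. , 264.1]])]
t 13.0 tcp [0.485  0.1638 0.2118] yaw 1.125 shift [ 61.4 112.2  11.9] turn [ 0.001 -0.     0.005] alt half-turn: 3.137 q6 -0.93 F [ 0.4 -0.1  0.2]
```

Call:
apply_moves:
  moves: [61,112,12,0,0,0,0.9,61,112,12,0,0,0,0.9,61,112,12,0,0,0,0.9,61,112,12,0,0,0,0.9]

```text
t: 13.5
position: [0.4797, 0.2859, 0.1995]
eef_rot: [-0.701, -3.062, 0.001]
ft_force: [-0.2, -0.2, 0.0]
grip_width: 0.0855
grasp_force: 0.0
```

```bash
python3 - <<'E'
from h import *
b=read_camera("side");a=read_camera("top")
cv2.imwrite("pics/m5.png",np.hstack([cv2.resize(a[210:330,130:250],(400,400)),cv2.resize(b[270:430,270:430],(400,400))])[...,::-1])
go((.478,.2915,.096),-.45+np.pi/2)
# stand yaw from initial pictures: fit base + cheeks silhouettes to net region
t0={n:cv2.imread(f"pics/{n}0.png")[...,::-1].copy() for n in CAL}
M={}
for n,rc in(("top",(275,192)),("side",(390,335))):
    h=hsv(t0[n]);d=near((h[...,2]<45).astype(float),rc,36)
    k,l,st,ce=cv2.connectedComponentsWithStats(d.astype(np.uint8));i=1+st[1:,4].argmax();m=(l==i).astype(np.uint8)
    hl=cv2.convexHull(np.vstack(cv2.findContours(m,0,1)[0]));q=np.zeros_like(m);cv2.fillConvexPoly(q,hl,1);M[n]=q.astype(float)
for T in(4,8):
  for k in(["top"],["side"],["top","side"]):print(T,k,np.round(fit([box(-50,50,-50,50,0,T)],{n:M[n] for n in k},(.48,.29,-.42)),4))
E
```

```text
t 13.6 tcp [0.4801 0.2851 0.1999] yaw 1.119 shift [  4.6   4.8 103.9] turn [-0.     0.    -0.002] alt half-turn: -3.139 q6 -0.7 F [ 1.4 -0.1 -0. ]
4 ['top'] [ 0.4824  0.2895 -0.4186  0.0676]
4 ['side'] [ 0.4844  0.2875 -0.3859  0.3796]
4 ['top', 'side'] [ 0.4828  0.2887 -0.4094  0.2261]
8 ['top'] [ 0.4828  0.2896 -0.4202  0.0804]
8 ['side'] [ 0.4854  0.2871 -0.4189  0.4016]
8 ['top', 'side'] [ 0.4818  0.2885 -0.4054  0.2436]
```

View pics/m5.png

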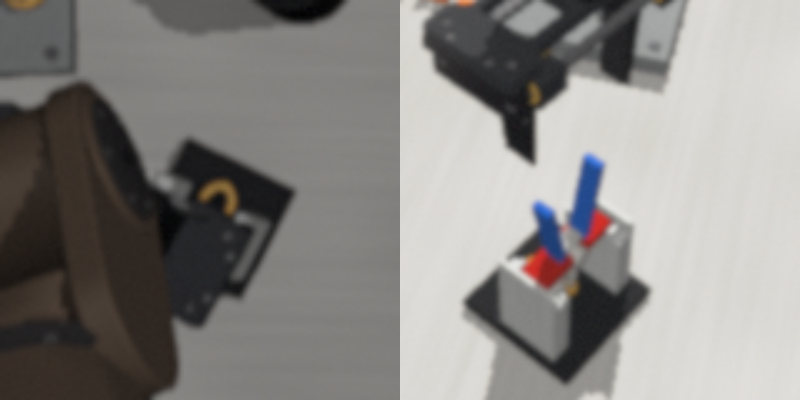

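The crop shows the handles below the open gripper, closing line matching the handles' line. Descend.

Call:
apply_moves:
  moves: [3.5,5,20,0,0,-0.033,0.9,3.5,5,50,0,0,-0.033,0.9,3.5,5,80,0,0,-0.033,0.9,3.5,5,100,0,0,-0.033,0.9,3.5,5,104,0,0,-0.033,0.9,3.5,5,104,0,0,-0.033,0.9]

```text
t: 14.35
position: [0.4793, 0.2918, 0.0964]
eef_rot: [0.653, 3.073, 0.001]
ft_force: [-0.4, -0.8, -0.3]
grip_width: 0.0858
grasp_force: 0.0
```

```bash
python3 - <<'E'
from h import *
b=read_camera("side")
cv2.imwrite("pics/m6.png",cv2.resize(b[280:420,270:410],(600,600))[...,::-1])
go((.479,.291,.096),1.151)
E
```

```text
t 14.4 tcp [0.4794 0.2921 0.0967] yaw 1.152 shift [-0.1 -1.2  0.7] turn [0.001 0.001 0.001] alt half-turn: 3.14 q6 -0.72 F [ 0.4 -0.6  0.4]
```

View pics/m6.png

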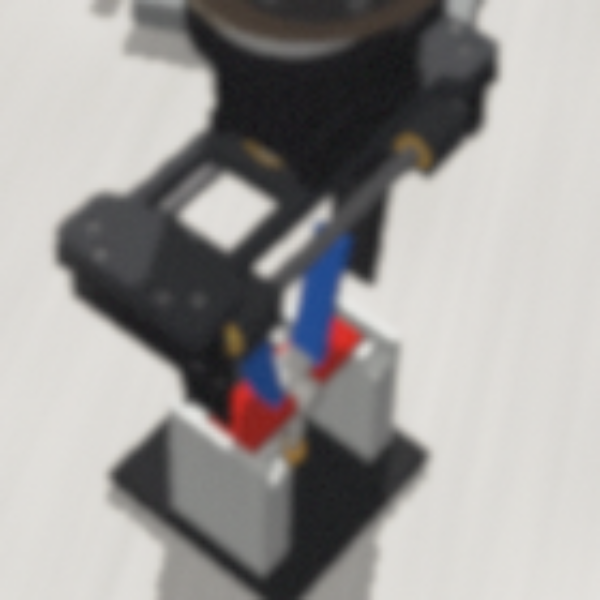

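The fingers stand outside both blue handles, clear of the cheeks. Squeeze.

Call:
apply_moves:
  moves: [0,0,0,0,0,0,0.6,0,0,0,0,0,0,0.45,0,0,0,0,0,0,0.3,0,0,0,0,0,0,0.2,0,0,0,0,0,0,0.0,0,0,0,0,0,0,0.0,0,0,0,0,0,0,0.0,0,0,0,0,0,0,0.0]

```text
t: 15.4
position: [0.4791, 0.2924, 0.0968]
eef_rot: [0.652, 3.072, 0.001]
ft_force: [-1.0, -3.1, 10.1]
grip_width: 0.029
grasp_force: 30.0
```

Call:
apply_moves:
  moves: [0,0,-5,0,0,0,0,0,0,-15,0,0,0,0,0,0,-30,0,0,0,0,0,0,-50,0,0,0,0,0,0,-75,0,0,0,0,0,0,-100,0,0,0,0,0,0,-120,0,0,0,0,0,0,-120,0,0,0,0]

```text
t: 16.4
position: [0.4792, 0.2927, 0.2177]
eef_rot: [0.651, 3.071, 0.003]
ft_force: [0.4, -0.7, -1.5]
grip_width: 0.0295
grasp_force: 30.0
```

```bash
python3 - <<'E'
from h import *
a=read_camera("top");b=read_camera("side")
s=arm.sense();p=s["position"];print(p.round(4),s["ft_force"].round(1),s["grip_width"])
c=np.r_[p[:2]+.0195*np.array([np.cos(-.42),np.sin(-.42)]),p[2]+.019-.095]
for n,im in(("top",a),("side",b)):
    h=hsv(im);e=proj(n,c)[0];m=near(rng(h,14,28,110,60),e[::-1],22);yy,xx=np.nonzero(m)
    print(n,"exp",e.round(1),"brass",len(xx),xx.mean().round(1),yy.mean().round(1),xx.min(),xx.max(),yy.min(),yy.max())
e=proj("side",c)[0].astype(int);t=proj("top",c)[0].astype(int)
cr=lambda im,q,r:cv2.resize(im[max(q[1]-r,0):q[1]+r,q[0]-r:q[0]+r],(400,400),interpolation=cv2.INTER_CUBIC)
cv2.imwrite("pics/m7.png",np.hstack([cr(a,t,40),cr(b,e,50)])[...,::-1])
# goal: pliers yaw choices
st=np.array([.540,-.0283])+Ro.from_euler('z',.0146).as_matrix()[:2,:2]@[-.02,-.036];print("stub",st)
E
```

```text
[0.4785 0.2924 0.2157] [-0.   0.2 -2.3] 0.028981501059778723
top exp [182.8 268.2] brass 66 186.5 266.3 177 191 261 273
side exp [327.3 336.6] brass 55 327.4 340.8 318 341 334 349
stub [ 0.52052771 -0.06458815]
```

View pics/m7.png

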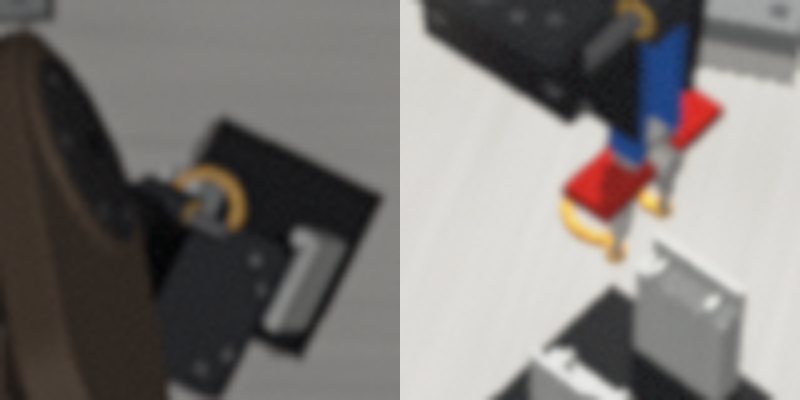

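The pliers are out of the stand, squeezed, with the ring spread (lugs ~(615, 255) and (660, 205) in the side crop). Carry it above the stub and turn for visibility.

```bash
python3 -c "
from h import *
go((.5044,-.0756,.2),.6+np.pi/2)"
```

```text
t 16.5 tcp [0.4785 0.2924 0.2157] yaw 1.153 shift [-172.9 -325.8   15.6] turn [ 0.    -0.    -1.018] alt half-turn: -2.124 q6 -0.72 F [-0.   0.2 -2.3]
```

Call:
apply_moves:
  moves: [-22,-41,0,0,0,-0.12,0,-50,-95,0,0,0,-0.28,0,-78,-147,0,0,0,-0.44,0,-106,-200,0,0,0,-0.6,0,-134,-252,0,0,0,-0.76,0,-158,-297,0,0,0,-0.9,0,-173,-326,5,0,0,-1.018,0,-173,-326,12,0,0,-1.018,0]

```text
t: 17.5
position: [0.5044, -0.0775, 0.2028]
eef_rot: [0.925, -3.001, -0.001]
ft_force: [-0.3, 1.0, -2.8]
grip_width: 0.0296
grasp_force: 30.0
```

```bash
cat > look.py <<'E'
from h import *
import sys
def state():
    s=arm.sense();p=s["position"];y=Ro.from_rotvec(s["eef_rot"]).as_matrix()[:,1];psi=np.arctan2(y[1],y[0])-np.pi/2
    if np.cos(psi-.6)<0: psi+=np.pi
    c=np.r_[p[:2]+.0195*np.array([np.cos(psi),np.sin(psi)]),p[2]-.0767]
    return s,p,psi,c
if __name__=="__main__":
    s,p,psi,c=state();print(p.round(4),"psi",round(psi,3),"clip exp",c.round(4),s["ft_force"].round(1),s["grip_width"].round(4),s["t"])
    go((.5044,-.0756,.18),.6+np.pi/2)
    out=[]
    for n,r in(("top",30),("side",40)):
        im=read_camera(n);e=proj(n,c)[0]
        big=im.copy();a=np.linspace(0,6.283,60)
        q=e.astype(int);k=400//(2*r);o=q-r;cr=cv2.resize(big[o[1]:o[1]+2*r,o[0]:o[0]+2*r],(400,400),interpolation=cv2.INTER_CUBIC)
        out.append(cr);np.save(f"{n}_o.npy",o)
        cv2.imwrite(f"pics/raw_{n}.png",im[...,::-1]);print(n,"exp clip",e.round(1),"crop origin",o,"scale",400/(2*r))
    cv2.imwrite("pics/"+sys.argv[1],np.hstack(out)[...,::-1])
E
python3 look.py m8.png
```

```text
Traceback (most recent call last):
  File "look.py", line 9, in <module>
    s,p,psi,c=state();print(p.round(4),"psi",round(psi,3),"clip exp",c.round(4),s["ft_force"].round(1),s["grip_width"].round(4),s["t"])
                                                                                                       ^^^^^^^^^^^^^^^^^^^^^
AttributeError: 'float' object has no attribute 'round'
```

```bash
cat > rel.py <<'E'
from h import *
from scipy.optimize import least_squares
STUB0=np.array([.5205,-.0646])
def state():
    s=arm.sense();p=s["position"];y=Ro.from_rotvec(s["eef_rot"]).as_matrix()[:,1];psi=np.arctan2(y[1],y[0])-np.pi/2
    if np.cos(psi-.6)<0: psi+=np.pi
    return s,p,psi,np.r_[p[:2]+.0195*np.array([np.cos(psi),np.sin(psi)]),p[2]-.0767]
def pts(n,im,c,z,r):
    h=hsv(im);m=near(rng(h,12,30,100,60),proj(n,c)[0][::-1],r);yy,xx=np.nonzero(m)
    return np.array([ray(n,(x,y),z)[:2] for x,y in zip(xx,yy)])*1e3
def circ(P,R,c0):
    o=least_squares(lambda v:np.hypot(*(P-v).T)-R,c0,loss="soft_l1",f_scale=1.5);return o.x,np.abs(o.fun).mean()
if __name__=="__main__":
    s,p,psi,c=state();print("tcp",p.round(4),"psi",round(psi,3),"clip",c.round(4),"F",s["ft_force"].round(1),"t",s["t"],"w",round(s["grip_width"],4))
    for n in CAL:
        st=cv2.imread(f"pics/stub_{n}.png")[...,::-1].copy()
        a=np.linspace(0,6.28,40);P=pts(n,st,np.r_[STUB0,.03],.03,13);P=P[np.hypot(*(P-STUB0*1e3).T)<22]
        # collar: top face annulus 12-18 mm seen in top camera
        print(n,"collar",len(P),circ(P,15,STUB0*1e3)) if n=="top" else None
        im=read_camera(n);P=pts(n,im,c,c[2],16);L=(P-c[:2]*1e3)@np.array([[np.cos(psi),-np.sin(psi)],[np.sin(psi),np.cos(psi)]])
        ok=(np.hypot(*L.T)<25)&(L[:,0]>-9);P=P[ok];L=L[ok]
        f,e=circ(P,16.75,c[:2]*1e3) if len(P)>5 else (None,None)
        if f is not None:print(n,"ring",len(P),"span",np.degrees(np.ptp(np.arctan2(L[:,1],L[:,0]))).round(),f.round(1),"minus exp",(f-c[:2]*1e3).round(1),"res",e.round(2))
        cv2.imwrite(f"pics/raw_{n}.png",im[...,::-1])
E
python3 rel.py
python3 - <<'E'
from h import *
# refine stub: shaft silhouette per camera, from stub-only pictures; brass+bright vs plate
for n in CAL:
    im=cv2.imread(f"pics/stub_{n}.png")[...,::-1].copy()
    g=cv2.cvtColor(im,cv2.COLOR_RGB2GRAY);c=proj(n,[.5205,-.0646,.05])[0].astype(int)
    print(n,c);print(g[c[1]-18:c[1]+16:1 if n=='top' else 2,c[0]-10:c[0]+11])
E
```

```text
tcp [ 0.5044 -0.0775  0.2028] psi 0.598 clip [ 0.5205 -0.0665  0.1261] F [-0.3  1.  -2.8] t 17.5 w 0.0296
side ring 25 span 189.0 [518.8 -67.7] minus exp [-1.8 -1.2] res 1.16
top collar 52 (array([520.49245902, -63.61883681]), np.float64(1.3440393766337029))
side [357 248]
[[ 95 140 177 196 203 199 192 178 152 122 100  85  78  76  86 104 106  85
   56  36  32]
 [ 58  79 105 129 142 143 127 107  88  76  75  85 104 133 157 169 155 108
   62  38  35]
 [ 41  41  46  52  58  58  62  68  79 100 126 154 178 194 200 194 165 112
   59  38  35]
 [ 43  43  44  42  38  42  63 105 146 177 194 201 204 205 204 194 164 106
   53  34  36]
 [ 41  39  39  39  39  48  91 147 192 213 215 216 215 213 208 194 158 103
   53  34  32]
 [ 39  37  37  32  34  50  97 157 202 218 221 221 220 219 215 194 149  90
   46  31  31]
 [ 37  34  33  35  36  50  94 152 196 214 219 221 218 213 198 171 133  83
   44  30  34]
 [ 34  36  42  50  62  73  93 117 142 159 170 170 162 145 129 114  98  67
   41  33  34]
 [ 46  71 108 141 158 150 126 114 115 115 116 116 111 109 115 130 134 116
   88  61  42]
 [107 140 168 186 194 187
[... 3359 characters left out ...]
 96  96  96]
 [ 95  96  97  97  97  98  99  98  97  96  95  96  96  96  96  95  96  96
   97  97  97]
 [ 95  96  96  97  98  98  97  96  96  97  97  96  97  96  95  97  97  97
   97  96  96]
 [ 95  95  95  97  98  98  97  97  97  96  96  97  96  96  95  97  96  96
   97  97  96]
 [ 95  95  96  96  97  97  97  96  95  96  96  96  96  95  96  97  97  96
   97  96  96]]Traceback (most recent call last):
  File "rel.py", line 20, in <module>
    im=read_camera(n);P=pts(n,im,c,c[2],16);L=(P-c[:2]*1e3)@np.array([[np.cos(psi),-np.sin(psi)],[np.sin(psi),np.cos(psi)]])
                                               ~^~~~~~~~~~
ValueError: operands could not be broadcast together with shapes (0,) (2,)
```

```bash
cat > fitr.py <<'E'
from h import *
from rel import state
def soft(im):
    h=hsv(im);return rng(h,10,32,85,50)
def hullmask(n,P):
    m=np.zeros((480*S,640*S),np.uint8);uv=(proj(n,P)+.5)*S-.5
    cv2.fillConvexPoly(m,cv2.convexHull(np.round(uv*16).astype(np.int32)),255,shift=4);return cv2.resize(m,(640,480),interpolation=cv2.INTER_AREA)/255.
def ring(n,c):
    O=cyl(0,0,19,-2,2)+c;T=cyl(0,0,14.5,2,2)+c;B=cyl(0,0,14.5,-2,-2)+c
    return np.clip(hullmask(n,O)-np.minimum(hullmask(n,T),hullmask(n,B)),0,1)
def nm(cost,v,d=4):
    o=minimize(cost,v,method="Nelder-Mead",options=dict(initial_simplex=[v,v+np.r_[d,0],v+np.r_[0,d]],xatol=.05,fatol=1e-5));return o.x,o.fun
def fitring(n,im,c,psi,xmin=-4):
    m=soft(im);rr,cc=np.mgrid[:480,:640];e=proj(n,c)[0].astype(int);w=np.zeros((480,640))
    for r in range(e[1]-20,e[1]+20):
        for k in range(e[0]-25,e[0]+25):
            d=(ray(n,(k,r),c[2])[:2]-c[:2])*1e3;u=d@[np.cos(psi),np.sin(psi)];w[r,k]=(u>xmin)&(np.hypot(*d)<30)
    def cost(v):
        r=ring(n,c+np.r_[v/1e3,0]);return 1-(np.minimum(r,m)*w).sum()/(np.maximum(r,m)*w).sum()
    x,f=nm(cost,np.zeros(2));Q=np.array([[np.cos(psi),np.sin(psi)],[-np.sin(psi),np.cos(psi)]])
    print(n,"ring offset world",x.round(1),"pliers frame",(Q@x).round(1),"cost",round(f,3),"px",int((m*w).sum()));return x
def fitstub(n,im,c=np.array([.5205,-.0646,0])):
    m=near(soft(im),proj(n,c+[0,0,.03])[0][::-1],14)
    def cost(v):
        q=c+np.r_[v/1e3,0];r=hullmask(n,cyl(0,0,18,20,30)+q)*(1-hullmask(n,cyl(0,0,12,30,76)+q));return 1-np.minimum(r,m).sum()/np.maximum(r,m).sum()
    x,f=nm(cost,np.zeros(2));print(n,"stub at",(c[:2]*1e3+x).round(1),"cost",round(f,3),int(m.sum()))
if __name__=="__main__":
    for n in CAL:fitstub(n,cv2.imread(f"pics/{n}0.png")[...,::-1].copy())
    m7=cv2.imread("pics/m7.png")[...,::-1];p=np.array([.4785,.2924,.2157]);psi=-.418
    c=np.r_[p[:2]+.0195*np.array([np.cos(psi),np.sin(psi)]),p[2]-.0767];e0=np.r_[p[:2]+.0195*np.array([np.cos(-.42),np.sin(-.42)]),p[2]+.019-.095]
    for n,r,sl in(("top",40,slice(0,400)),("side",50,slice(400,800))):
        e=proj(n,e0)[0].astype(int);im=np.zeros((480,640,3),np.uint8);im[e[1]-r:e[1]+r,e[0]-r:e[0]+r]=cv2.resize(np.ascontiguousarray(m7[:,sl]),(2*r,2*r),interpolation=cv2.INTER_AREA)
        fitring(n,im,c,psi)
    s,p,psi,c=state();print(p.round(4),psi,c.round(4));fitring("side",read_camera("side"),c,psi)
E
python3 fitr.py
```

```text
side stub at [522.5 -63.8] cost 0.21 98
top stub at [520.5 -63.7] cost 0.245 72
top ring offset world [-0.7 -0.1] pliers frame [-0.6 -0.4] cost 0.482 px 82
side ring offset world [-2.6  1.7] pliers frame [-3.1  0.5] cost 0.691 px 35
[ 0.5039 -0.0754  0.2024] 0.5979495004303303 [ 0.52   -0.0644  0.1257]
side ring offset world [-2.3 -1.7] pliers frame [-2.8 -0.1] cost 0.368 px 36
```

```bash
cat > fitc.py <<'E'
from fitr import *
def brass(im):
    f=im.astype(float);return np.clip(np.minimum(f[...,0],f[...,1])-f[...,2],0,None)
def ncc(a,b,w):
    a=a[w]-a[w].mean();b=b[w]-b[w].mean();return (a@b)/np.sqrt((a@a)*(b@b)+1e-9)
bl=lambda m,s=1.0:cv2.GaussianBlur(m,(0,0),s)
def stubc(n,im,c=np.array([.5205,-.0646,0])):
    m=brass(im);w=near(np.ones((480,640)),proj(n,c+[0,0,.035])[0][::-1],13)>0
    def cost(v):
        q=c+np.r_[v/1e3,0];return -ncc(m,bl(hullmask(n,cyl(0,0,18,20,30)+q)*(1-hullmask(n,cyl(0,0,12,30,76)+q))),w)
    x,f=nm(cost,np.zeros(2));print(n,"stub",(c[:2]*1e3+x).round(1),"ncc",round(-f,3))
def ringc(n,im,c,psi,xmin=-4,rmax=26):
    m=brass(im);e=proj(n,c)[0].astype(int);w=np.zeros((480,640),bool)
    for r in range(e[1]-20,e[1]+20):
        for k in range(e[0]-25,e[0]+25):
            d=(ray(n,(k,r),c[2])[:2]-c[:2])*1e3;w[r,k]=(d@[np.cos(psi),np.sin(psi)]>xmin)&(np.hypot(*d)<rmax)
    x,f=nm(lambda v:-ncc(m,bl(ring(n,c+np.r_[v/1e3,0])),w),np.zeros(2));Q=np.array([[np.cos(psi),np.sin(psi)],[-np.sin(psi),np.cos(psi)]])
    print(n,"ring at",(c[:2]*1e3+x).round(1),"off world",x.round(1),"pliers",(Q@x).round(1),"ncc",round(-f,3))
if __name__=="__main__":
    for n in CAL:stubc(n,cv2.imread(f"pics/{n}0.png")[...,::-1].copy())
    m7=cv2.imread("pics/m7.png")[...,::-1];p=np.array([.4785,.2924,.2157]);psi=-.418
    c=np.r_[p[:2]+.0195*np.array([np.cos(psi),np.sin(psi)]),p[2]-.0767];e0=np.r_[p[:2]+.0195*np.array([np.cos(-.42),np.sin(-.42)]),p[2]+.019-.095]
    for n,r,sl in(("top",40,slice(0,400)),("side",50,slice(400,800))):
        e=proj(n,e0)[0].astype(int);im=np.zeros((480,640,3),np.uint8);im[e[1]-r:e[1]+r,e[0]-r:e[0]+r]=cv2.resize(np.ascontiguousarray(m7[:,sl]),(2*r,2*r),interpolation=cv2.INTER_AREA)
        for xm in(-4,2):ringc(n,im,c,psi,xm)
    s,p,psi,c=state();print(p.round(4),round(psi,3),c.round(4),round(s["t"],2));im=read_camera("side");cv2.imwrite("pics/sA.png",im[...,::-1])
    for xm in(-12,-4,2):ringc("side",im,c,psi,xm)
    b=brass(im);e=proj("side",c)[0].astype(int);print(e);print(b[e[1]-12:e[1]+13,e[0]-15:e[0]+16].astype(int))
    go((p[0],p[1],.19),1.0+np.pi/2)
E
python3 fitc.py
```

```text
side stub [522.7 -65.4] ncc 0.937
top stub [520.5 -63.9] ncc 0.973
top ring at [494.8 285.9] off world [-1.5  1.5] pliers [-2.   0.7] ncc 0.887
top ring at [494.7 285.9] off world [-1.6  1.4] pliers [-2.1  0.7] ncc 0.969
side ring at [494.8 285.4] off world [-1.5  0.9] pliers [-1.7  0.2] ncc 0.498
side ring at [493.2 289.7] off world [-3.2  5.2] pliers [-5.   3.5] ncc 0.468
[ 0.5042 -0.075   0.203 ] 0.599 [ 0.5203 -0.064   0.1263] 17.65
side ring at [518.8 -65. ] off world [-1.5 -1. ] pliers [-1.8  0. ] ncc 0.898
side ring at [519.1 -64.9] off world [-1.2 -0.9] pliers [-1.5 -0.1] ncc 0.898
side ring at [519.2 -65.7] off world [-1.1 -1.7] pliers [-1.9 -0.8] ncc 0.894
[359 223]
[[ 6  6  6  5  5  5  7  6  6  5  7  6  6  6  6  6  5  7  6  6  5  5  3  3
   1  3  3  5  6  6  5]
 [ 5  6  5  5  5  6  5  7  5  5  5  6  6  7  6  6  7  6  5  5  4  5  4  2
   3  2  3  3  3  0  4]
 [ 5  4  4  5  6  5  5  7  6  6  6  5  5  5  6  6  4  6  6  5  5  3  1  2
   3  3  4  3  3  0  3]
 [ 5  6  4  6  5  7  5  6  6  5  6  6  5  5  7  6  6  6  7  6  6  4  4  3
   4  4  3  1  3  1  3]
 [ 6  5  6  5  6  6  6 
[... 1483 characters left out ...]
6  7  7  8  9  9 10  9  8  7  8  6  5
   5  5  5  5  6  6  6]
 [ 6  6  5  4  6  7  6  6  5  6  5  7  7  7  6  6  7  7  6  6  7  6  6  6
   5  5  5  6  5  6  6]
 [ 6  6  6  5  5  5  6  6  6  6  6  6  6  6  7  5  5  6  6  6  6  6  6  4
   5  6  6  6  6  5  5]
 [ 5  6  7  5  5  7  6  6  6  5  7  5  6  6  6  5  7  5  6  6  7  5  7  5
   5  6  6  5  6  5  5]
 [ 6  6  5  6  7  6  6  6  7  6  6  6  6  6  6  6  6  5  6  7  6  5  7  5
   7  4  6  6  6  5  5]
 [ 6  5  6  6  5  6  7  6  6  6  6  5  5  5  6  5  5  5  7  5  6  5  5  7
   5  6  6  6  5  5  5]]
t 17.7 tcp [ 0.5044 -0.0748  0.2034] yaw 2.171 shift [ 0.3 -0.1 13.4] turn [ 0.001 -0.    -0.4  ] alt half-turn: -2.742 q6 -2.45 F [ 0.5  0.8 -3. ]
```

```bash
python3 -c "
from h import *
go((.5074,-.0743,.165),.6+np.pi/2)"
```

```text
t 17.7 tcp [ 0.5044 -0.0748  0.2034] yaw 2.171 shift [-2.8 -1.3 38.4] turn [ 0.001 -0.001 -0.   ] alt half-turn: -3.142 q6 -2.45 F [ 0.5  0.8 -3. ]
```

Call:
apply_moves:
  moves: [-2.8,-1.3,5,0,0,0,0,-2.8,-1.3,15,0,0,0,0,-2.8,-1.3,25,0,0,0,0,-2.8,-1.3,34,0,0,0,0,-2.8,-1.3,38,0,0,0,0,-2.8,-1.3,38,0,0,0,0,-2.8,-1.3,38,0,0,0,0]

```text
t: 18.58
position: [0.5078, -0.0753, 0.1661]
eef_rot: [-0.928, 3.001, -0.0]
ft_force: [0.7, -0.6, -2.6]
grip_width: 0.0288
grasp_force: 30.0
```

```bash
cat > chk.py <<'E'
from fitc import *
s,p,psi,c=state();print(p.round(4),round(psi,3),c.round(4),round(s["t"],2),s["ft_force"].round(1),round(s["grip_width"],4))
ims=[]
for i in range(3):
    im=read_camera("side");ims.append(im.astype(float))
im=np.mean(ims,0).astype(np.uint8);cv2.imwrite("pics/sB.png",im[...,::-1])
for xm in(-12,-4,2):ringc("side",im,c,psi,xm,24)
# ring x,y,z fit too
m=brass(im);e=proj("side",c)[0].astype(int);w=np.zeros((480,640),bool);w[e[1]-9:e[1]+8,e[0]-14:e[0]+12]=1
o=minimize(lambda v:-ncc(m,bl(ring("side",c+v/1e3)),w),[0,0,0],method="Nelder-Mead",options=dict(initial_simplex=[[0,0,0],[3,0,0],[0,3,0],[0,0,3]]));print("xyz",o.x.round(1),o.fun)
s,p,psi,c=state();print("tcp",p.round(4))
E
python3 chk.py
```

```text
[ 0.5078 -0.0753  0.1661] 0.6 [ 0.5239 -0.0642  0.0894] 18.57 [ 0.7 -0.6 -2.6] 0.0288
side ring at [522.5 -65.4] off world [-1.5 -1.1] pliers [-1.8 -0.1] ncc 0.871
side ring at [522.6 -65.3] off world [-1.3 -1.1] pliers [-1.7 -0.2] ncc 0.869
side ring at [522.6 -66. ] off world [-1.3 -1.7] pliers [-2.1 -0.7] ncc 0.867
xyz [-2.1  0.9  2.4] -0.8311325142909858
tcp [ 0.5078 -0.0752  0.1661]
```

Call:
apply_moves:
  moves: [0.3,0.7,2,0,0,0,0,0.3,0.7,4,0,0,0,0,0.3,0.7,6,0,0,0,0,0.3,0.7,8,0,0,0,0,0.3,0.7,10,0,0,0,0,0.3,0.7,12,0,0,0,0,0.3,0.7,14,0,0,0,0,0.3,0.7,15,0,0,0,0]

```text
t: 19.73
position: [0.507, -0.0748, 0.1507]
eef_rot: [0.929, -3.001, -0.0]
ft_force: [-0.4, 0.9, -2.8]
grip_width: 0.0291
grasp_force: 30.0
```

```bash
python3 chk.py
```

```text
[ 0.507  -0.0748  0.1507] 0.6 [ 0.5231 -0.0638  0.074 ] 19.73 [-0.4  0.9 -2.8] 0.0291
side ring at [521.8 -65.2] off world [-1.3 -1.5] pliers [-1.9 -0.5] ncc 0.905
side ring at [521.8 -65.3] off world [-1.3 -1.5] pliers [-1.9 -0.5] ncc 0.906
side ring at [521.7 -65.3] off world [-1.5 -1.5] pliers [-2.1 -0.4] ncc 0.909
xyz [-2.   0.7  1.8] -0.8397051268870895
tcp [ 0.507  -0.0748  0.1508]
```

Call:
apply_moves:
  moves: [0,0,2,0,0,0,0,0,0,4,0,0,0,0,0,0,6,0,0,0,0,0,0,8,0,0,0,0,0,0,10,0,0,0,0,0,0,12,0,0,0,0,0,0,14,0,0,0,0,0,0,15,0,0,0,0]

```text
t: 20.88
position: [0.507, -0.0748, 0.1357]
eef_rot: [0.929, -3.001, -0.0]
ft_force: [0.7, 0.2, -2.6]
grip_width: 0.0291
grasp_force: 30.0
```

```bash
python3 chk.py; python3 - <<'E'
from fitc import *
# groove/ring height in the side picture: ring-fit z with xy fixed on the stub (side frame)
im=cv2.imread("pics/sB.png")[...,::-1].copy();s,p,psi,c=state();m=brass(im)
for xy in((522.7,-65.4),(521.8,-65.2)):
    q=np.r_[np.array(xy)/1e3,c[2]];e=proj("side",q)[0].astype(int);w=np.zeros((480,640),bool);w[e[1]-9:e[1]+8,e[0]-14:e[0]+14]=1
    zs=np.arange(-5,6,.5);v=[ncc(m,bl(ring("side",q+[0,0,z/1e3])),w) for z in zs];print(xy,"z",zs[np.argmax(v)],max(v).round(3))
    v=[ncc(m,bl(ring("side",q+[0,0,z/1e3])*(1-hullmask("side",cyl(0,0,12,50,76)+[q[0],q[1],0]))),w) for z in zs];print("occl",zs[np.argmax(v)],max(v).round(3))
E
```

```text
[ 0.507  -0.0748  0.1357] 0.6 [ 0.5231 -0.0638  0.059 ] 20.88 [ 0.7  0.2 -2.6] 0.0291
side ring at [521.7 -65.2] off world [-1.5 -1.4] pliers [-2.  -0.4] ncc 0.681
side ring at [521.7 -65.2] off world [-1.5 -1.4] pliers [-2.  -0.3] ncc 0.753
side ring at [521.8 -65.8] off world [-1.4 -2.1] pliers [-2.3 -0.9] ncc 0.858
xyz [-2.4  1.4  1.7] -0.6566205139739727
tcp [ 0.5071 -0.0748  0.1358]
(522.7, -65.4) z -1.0 0.633
occl -2.5 0.691
(521.8, -65.2) z -1.0 0.647
occl -2.5 0.725
```

Call:
apply_moves:
  moves: [0,0,2,0,0,0,0,0,0,4,0,0,0,0,0,0,6,0,0,0,0,0,0,7,0,0,0,0,0,0,7,0,0,0,0]

```text
t: 21.65
position: [0.507, -0.0748, 0.1287]
eef_rot: [0.929, -3.001, -0.0]
ft_force: [-0.0, -0.5, -2.5]
grip_width: 0.0292
grasp_force: 30.0
```

```bash
cat > fin.py <<'E'
from fitc import *
s,p,psi,c=state();print(p.round(4),c.round(4),round(s["t"],2),s["ft_force"].round(1),s["torque"].round(2),round(s["grip_width"],4))
im=np.mean([read_camera("side").astype(float) for _ in range(3)],0).astype(np.uint8);cv2.imwrite("pics/sC.png",im[...,::-1]);m=brass(im)
q0=np.array([.5227,-.0654,0]);e=proj("side",q0+[0,0,.04])[0].astype(int);w=np.zeros((480,640),bool);w[e[1]-14:e[1]+14,e[0]-15:e[0]+15]=1
col=hullmask("side",cyl(0,0,18,20,30)+q0)*(1-hullmask("side",cyl(0,0,12,30,76)+q0));sh=hullmask("side",cyl(0,0,9,47,57)+q0)
def model(x,y,z):
    C=q0+np.array([x,y,z])/1e3;r=ring("side",C);top=hullmask("side",cyl(0,0,12,max(z+2,57),76)+q0)
    r=r*(1-top);return bl(np.clip(r+col*(1-r),0,1))
o=minimize(lambda v:-ncc(m,model(*v),w),[-1,0,52],method="Nelder-Mead",options=dict(initial_simplex=[[-1,0,52],[2,0,52],[-1,3,52],[-1,0,56]]));print("ring rel stub, z:",o.x.round(1),o.fun.round(3))
for z in range(46,60,2):print(z,ncc(m,model(-.9,.2,z),w).round(3),end=" ")
E
python3 fin.py
```

```text
[ 0.507  -0.0748  0.1287] [ 0.5231 -0.0638  0.052 ] 21.65 [-0.  -0.5 -2.5] [ 0.05  0.04 -0.05] 0.0292
ring rel stub, z: [-1.2  2.3 52.8] -0.912
46 0.852 48 0.885 50 0.909 52 0.91 54 0.885 56 0.841 58 0.786
```

Ring height is 52 mm by kinematics and about 52 mm in the image. There is no contact force, and the grip is holding full spread. Handing in.

```bash
python3 -c "
from rig import arm
print(arm.finish_job())"
```

```text
the job is handed in; nothing more can be done
None
```

The job is handed in at about 22 s: all three chunks swept onto the worktop, brush standing back on it, and the ring held fully open around the groove (height about 52 mm, no contact force felt). I used all 10 picture views before the final approach, so the ring's last position was checked only by numerical fits to the side camera and by the arm's readings.

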